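Smooth down the label on a soap bottle in the labelling jig

ROBOT

A 6-joint arm with a two-finger parallel gripper is mounted at the origin on the work surface. World frame = base frame: x ahead of the robot, y to its left, z up, the work surface at z = 0. Lengths are in m, angles in degrees, forces in N, time in s.
With the tool pointing down it reaches from about 0.425 to 0.925 m from the base axis. Payload 12.5 kg.
Tool frame: the origin (TCP) lies at the very end of the fingers, on their centre line; the grasp point (between the pads) lies 19 mm behind it; y points along the fingers, z is the direction in which the jaws open and shut, and the axes are right-handed (so a half turn about y gives the same grasp; the last joint's range is limited). The gripper opens to 85 mm and grips with 20 to 120 N. Pads are 22 mm wide; open, the fingers measure 114 mm over their backs; the gripper's body (76 mm by 85 mm) begins 54 mm behind the grasp point. The pads swing forward as they close: fully open they stand 13 mm farther back than shut.
Start: joints at [66.887, 28.126, 89.318, -0, 62.55, -6.05], TCP at [0.183, 0.598, 0.231] pointing down, gripper open.
Joint ranges: [-177.58, 177.58], [-47.91, 125.51], [2.72, 160], [-65.01, 245.01], [3.68, 167.84], [-153.87, 153.87]. Speed limits (degrees/s): [127.2, 127.2, 159.86, 180, 180, 180].

INTERFACE

Orientations are given as [roll, pitch, yaw] about the fixed x, y, z axes, in that order (R = Rz(yaw) Ry(pitch) Rx(roll)).
In Python, from workcell import monitor, eyes, workorder gives the robot as it stands.
- The arm moves only by the shell command python3 -m creep 'ROWS' [OPENING]. ROWS is JSON, one flat list of numbers, 6 for each row, row after row: the shift along the world's x, y, z in mm, then the turn, a rotation vector about the world's x, y, z in rad. A call has 1 to 20 rows; each row is the pose to reach, as a shift and turn from the pose measured when the call began; what a row does not reach only later rows make up. A row lasts 1/10 s, in which the tool goes at most 50 mm and 8.59 degrees, less where a joint would pass 70% of its speed; a pose out of reach is approached as far as the arm can. A call with a gripper value outside its range is refused whole. OPENING is the closure, from -1 (fully open) to 1 (shut), set as the call begins (- or left out, the last holds). The fingers move at their own pace and stop on an object; the grip force is fixed at half the most. Time passes only in rows, so rows that repeat a pose let the fingers close. It gives the time, the measured TCP pose, the force and the opening at its end, in the units of the state.
- monitor.sense(): the state, without advancing time (a new reading comes with each control period).
- eyes.camera(name): name is "scene" or "top" or "wrist"; returns the picture (480x640x3 uint8, red, green, blue); there is no depth.
- eyes.calibration(name): a dict with "vfov" (degrees; the focal length in pixels is half the picture's height over the tangent of half this angle, whatever the lens; pixels are square), "cx", "cy" (the principal point, pixels), "extrinsics" (4x4, takes a point from camera to world coordinates); the wrist camera has in their place "hand_eye" (4x4, takes a point from camera to tool coordinates, whose origin is the TCP and whose axes are the tool frame's). Camera axes: x right, y up, looking along -z (the intrinsics and any distortion apply to the point x, -y, -z); pixel columns grow to the right and rows downward; lengths in m; the calibration is good to about 2 mm. A picture is of the moment at which its call begins: read the wrist's pose just before it. calibration takes no time and is no camera call.
- workorder.close_job(): hands the job in, once; it reports no verdict.
The state is a dict: "time_s": time; "joint_pos": joint angles; "qvel": joint speeds; "joint_efforts": joint torques, N m; "tcp_pos": TCP position; "orientation": TCP orientation; "force": force on the tool from outside, world axes, zero at the start; "wrist_torque": the same for the moment, N m; "finger_gap": opening from 0.0 (shut) to 1.0 (fully open).
Only numpy, scipy, OpenCV 4.12 (cv2) and the standard library are available. Lean on these libraries where they do the work, as an engineer would, in place of code of your own. Each camera call takes 0.05 s, during which the arm holds its last target.

TASK

Smooth the new label down onto the soap bottle that lies in the wooden jig: put your fingertips lightly on the label at the end nearest the cap and stroke along it to the end nearest the bottle's foot, in one go without lifting off on the way, then take the hand clear. Press only gently, leave the bottle lying in the jig without gripping, lifting or shifting it, and leave everything else around it where it is.

Things in the scene. Friction and masses are not known exactly. Their poses are not given: they have to be found in the camera images.
- bottle: yellow oval soap bottle, 0.5 kg, lying on its back in the jig, loose: body 190 mm long, 85 mm wide, label face 58 mm above its underside. Origin at the middle of the body's underside; x points from cap to foot, z up through the label. The white cap reaches to 148 mm on the -x side, the flat foot is at +95 mm
- label_cap_end (a point): middle of the label's short edge nearest the cap, on the label's face; its x axis points along the label towards the foot, z out of the label (up)
- label_middle (a point): centre of the label's face; axes as label_cap_end. The label is light blue, 130 mm long (x) and 60 mm wide (y), flat and level, about 76 mm above the table, on a front wall of the bottle (172 x 70 mm) that yields: it sinks straight down as one piece, 1 mm for each 1 N, 8 mm at most (then it is hard), and springs back. The label stands 1 mm proud of that wall, and the wall goes on flat for 20 mm past either end of the label.
- label_foot_end (a point): middle of the label's short edge nearest the foot of the bottle; axes as label_cap_end. Fingers held shut fit well on the label; wide-open ones would straddle it
- label_1: length 1 of 5 of the one continuous label, counted from the cap end (it bears a white printed field); 26 mm along the bottle, 60 mm across; origin 2 mm under the middle of its face, axes as label_cap_end
- label_2: length 2 of 5 of the one continuous label, counted from the cap end; 26 mm along the bottle, 60 mm across; origin 2 mm under the middle of its face, axes as label_cap_end
- label_3: length 3 of 5 of the one continuous label, counted from the cap end; 26 mm along the bottle, 60 mm across; origin 2 mm under the middle of its face, axes as label_cap_end
- label_4: length 4 of 5 of the one continuous label, counted from the cap end; 26 mm along the bottle, 60 mm across; origin 2 mm under the middle of its face, axes as label_cap_end
- label_5: length 5 of 5 of the one continuous label, counted from the cap end; 26 mm along the bottle, 60 mm across; origin 2 mm under the middle of its face, axes as label_cap_end
- jig: labelling jig, fixed: plywood board 340 x 220 mm, 18 mm thick, origin under its centre, x along the bottle from cap to foot. The bottle lies with its centre 30 mm to the +y side between two wooden rails (tops 52 mm above the table, lower than the label) and with its foot about 2 to 5 mm from a stop block (top 63 mm above the table) that keeps it from sliding along x
- spare_block: pale wooden block 60 x 45 x 40 mm lying loose on the jig's board beside the bottle; origin under its centre
- loose_cap: loose white bottle cap, 33 mm across, 30 mm high, standing on the jig's board near the cap end; origin under its centre
- bottle_a: finished bottle standing upright, 48 x 85 mm, 243 mm tall; origin under its centre
- bottle_b: finished bottle standing upright, as bottle_a
- bottle_c: finished bottle standing upright, as bottle_a
- label_roll: paper roll standing on end, 100 mm across, 62 mm high; origin under its centre
- stop_block: loose wooden block 90 x 45 x 45 mm; origin under its centre

How it is judged (in metres and radians):
On the way, in this order (a step that is already met when the one before it is completed fails the run):
1. the fingertips press label length 1 (the cap end) (contact force between the fingers and label_1 above 0.3 N), for 0.05 s.
2. the fingertips press label length 2 and have left length 1 (contact force between the fingers and label_2 above 0.3 N and contact force between the fingers and label_1 below 0.05 N), for 0.05 s.
3. the fingertips press label length 3 and have left length 2 (contact force between the fingers and label_3 above 0.3 N and contact force between the fingers and label_2 below 0.05 N), for 0.05 s.
4. the fingertips press label length 4 and have left length 3 (contact force between the fingers and label_4 above 0.3 N and contact force between the fingers and label_3 below 0.05 N), for 0.05 s.
5. the fingertips press label length 5 and have left length 4 (contact force between the fingers and label_5 above 0.3 N and contact force between the fingers and label_4 below 0.05 N), for 0.05 s.
At the end, for the whole second after the job is handed in: All five lengths of the label have been pressed in order from cap end to foot end; the bottle lies at rest in the jig (within about 10 mm along, 8 mm across, 5 mm in height and 0.08 rad of its place), and every other thing is within 20 mm of where it was (x of bottle in the frame of jig between 0.015 and 0.036 m and y of bottle in the frame of jig between 0.022 and 0.038 m and z of bottle in the frame of jig between 0.013 and 0.023 m and angle between the x axis of bottle and the x axis of jig, either way round below 0.08 rad and angle between bottle's own z axis and vertical below 0.08 rad and linear speed of bottle below 0.02 m/s and distance of each of spare_block, loose_cap, bottle_a, bottle_b, bottle_c, label_roll, stop_block from where it was at the start of the episode below 0.02 m); the robot touches nothing.
It fails at once if the bottle is lifted in the jig by 10 mm (z of bottle in the frame of jig above 0.028 m).
It fails at once if the bottle is shifted by 20 mm (distance of bottle from where it was at the start of the episode above 0.02 m).
It fails at once if the bottle is pressed with more than 20 N (contact force between the fingers and bottle above 20 N).
It fails at once if the hand hovers close over the middle of the label without touching it (lifted off on the way) (x of the grasp point in the frame of label_middle between -0.03 and 0.03 m and y of the grasp point in the frame of label_middle between -0.03 and 0.03 m and z of the grasp point in the frame of label_middle between 0.03 and 0.045 m and contact force between the fingers and bottle below 0.05 N).
It fails at once if a bystander is shifted by more than 30 mm (distance of any of spare_block, loose_cap, bottle_a, bottle_b, bottle_c, label_roll, stop_block from where it was at the start of the episode above 0.03 m).
It also fails if it takes over 40 s, if anything falls off the work surface, if the arm or the gripper's body presses on something with over 40 N, if the wrist force passes 120 N, or if a joint passes its speed limit or range.

## Working session

There is one attempt and no reset: what is moved stays moved. The work goes in short steps, Python scripts to look and compute and a shell command to move; the robot and the scene stay as the last step left them, time stands still between calls to the robot, and variables do not carry over. Pictures are saved under pics/ and viewed, and the job is handed in when it is done.

```bash
mkdir -p pics; python3 - <<'E'
from workcell import monitor, eyes
import cv2
print(monitor.sense())
for n in ("scene","top","wrist"):
    im=eyes.camera(n); cv2.imwrite(f"pics/{n}0.png",im[:,:,::-1]); print(n,eyes.calibration(n))
E
```

```text
{'time_s': 0.0, 'joint_pos': array([ 6.68878080e+01,  2.81654221e+01,  8.93494199e+01, -1.70421913e-04,
        6.25500259e+01, -6.05033899e+00]), 'qvel': array([-1.54305445e-02, -3.26991461e-02, -7.19550984e-05,  3.61729603e-02,
       -4.61694603e-02, -5.71749294e-02]), 'joint_efforts': array([ 1.15472656e-03, -6.18453598e+01, -2.61592358e+01, -6.11740256e-05,
        4.04495848e-03, -3.47455739e-06]), 'tcp_pos': array([0.18326768, 0.59729417, 0.23071816]), 'orientation': array([-9.00645224e+01,  6.68690814e-03, -1.70617782e+01]), 'force': array([0.07224861, 0.00900143, 0.67275038]), 'wrist_torque': array([0.01721006, 0.01534474, 0.02121825]), 'finger_gap': 0.9997772327052636}
scene {'vfov': 47.852634705399865, 'cx': 321.5235558035061, 'cy': 241.8428210708132, 'extrinsics': array([[ 0.80509578, -0.50625008,  0.30908194,  0.88981294],
       [ 0.593121  ,  0.68245237, -0.42716067, -0.53512538],
       [ 0.00531642,  0.52722824,  0.84970708,  1.11140863],
       [ 0.        ,  0.        ,  0.        ,  1.        ]])}
top {'vfov': 44.36601744644906, 'cx': 315.5928165919629, 'cy': 231.997951596885, 'extrinsics': array([[ 0.00282937,  0.98855853, -0.15081126,  0.2773514 ],
       [-0.99999257,  0.00319195,  0.00216217, -0.00539049],
       [ 0.00261881,  0.15080402,  0.98856021,  1.56194267],
       [ 0.        ,  0.        ,  0.        ,  1.        ]])}
wrist {'vfov': 58.20685947375831, 'cx': 323.844609980708, 'cy': 237.56567158861876, 'hand_eye': array([[-6.04969545e-04, -9.50929489e-01, -3.09407078e-01,
        -7.95916711e-02],
       [ 2.49006402e-04,  3.09406982e-01, -9.50929681e-01,
        -1.43152342e-01],
       [ 9.99999786e-01, -6.52327840e-04,  4.96057294e-05,
        -1.07917898e-03],
       [ 0.00000000e+00,  0.00000000e+00,  0.00000000e+00,
         1.00000000e+00]])}
```

View pics/scene0.png

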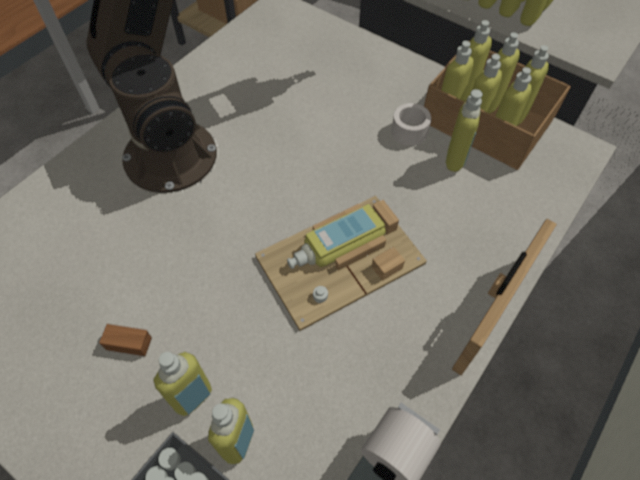

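View pics/top0.png

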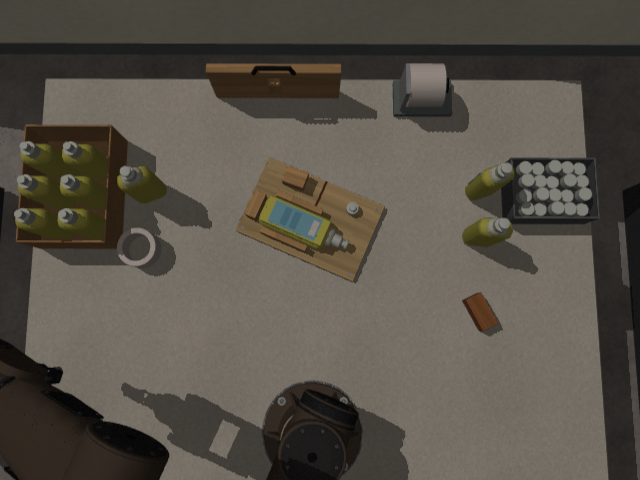

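View pics/wrist0.png

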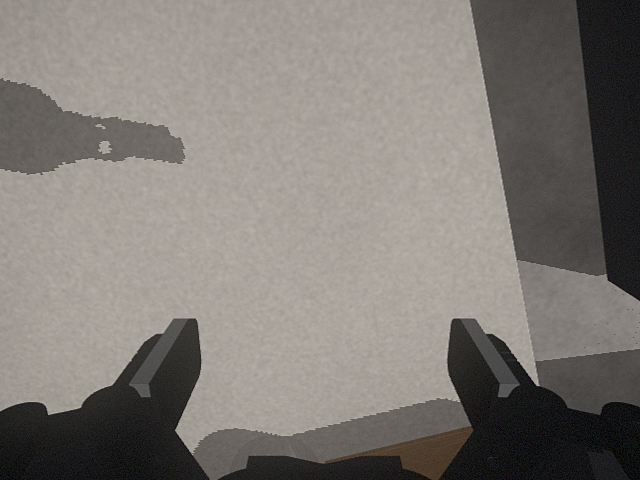

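The scene view shows the label at about (350,230). In the top view it is around (295,220), with the white print and cap to the lower right and the foot to the upper left. I'll enlarge crops of both.

```bash
python3 - <<'E'
import cv2
a=cv2.imread("pics/top0.png")[150:290,230:400]; cv2.imwrite("pics/topc.png",cv2.resize(a,None,fx=4.5,fy=4.2857,interpolation=cv2.INTER_CUBIC)[:600])
b=cv2.imread("pics/scene0.png")[190:340,250:430]; cv2.imwrite("pics/scenec.png",cv2.resize(b,None,fx=4,fy=4,interpolation=cv2.INTER_CUBIC))
E
```

```text
(no output)
```

View pics/topc.png

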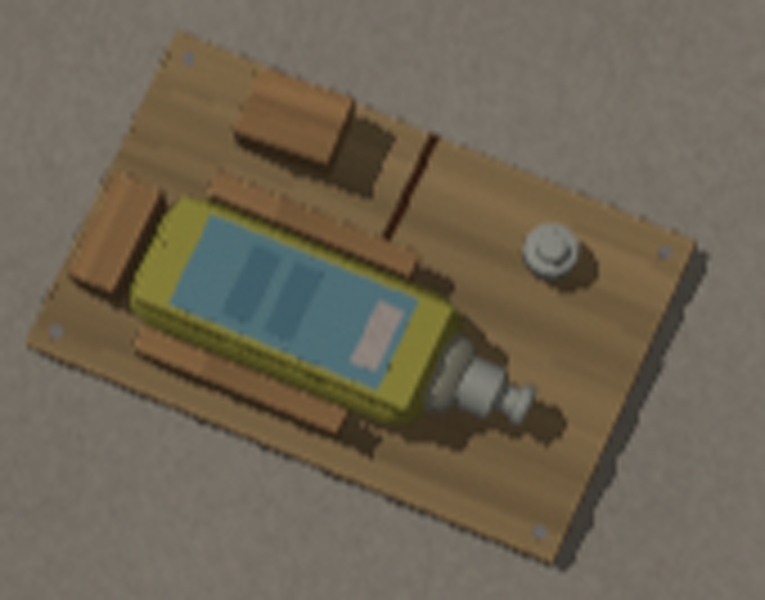

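View pics/scenec.png

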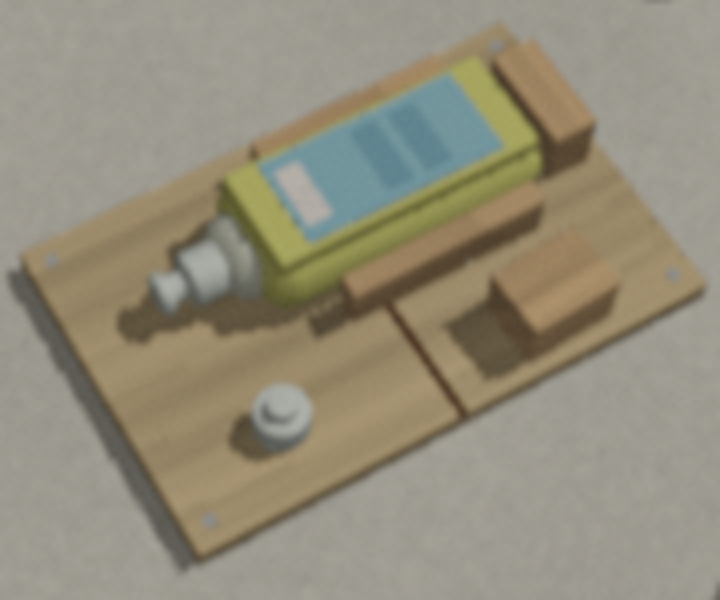

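Label corners in the top crop are (210,216) and (170,303) at the foot, and (417,298) and (381,388) at the cap. In the scene crop they are cap (260,165) and (306,242), foot (455,76) and (502,150).

```bash
cat > h.py <<'E'
import numpy as np
from workcell import eyes
def ray(n,uv,T=None):
    c=eyes.calibration(n); f=240/np.tan(np.radians(c["vfov"]/2))
    E=c["extrinsics"] if T is None else T
    d=np.array([(uv[0]-c["cx"])/f,-(uv[1]-c["cy"])/f,-1.])
    return E[:3,3],E[:3,:3]@d
def onz(n,uv,z,T=None):
    o,d=ray(n,uv,T); return o+d*(z-o[2])/d[2]
E
python3 - <<'E'
from h import *
top=[(210,216),(170,303),(417,298),(381,388)]   # foot,foot,cap,cap
sc=[(502,150),(455,76),(306,242),(260,165)]
for n,P,off,s in (("top",top,(230,150),(4.5,4.2857)),("scene",sc,(250,190),(4,4))):
    q=np.array([onz(n,(off[0]+(p[0]+.5)/s[0]-.5,off[1]+(p[1]+.5)/s[1]-.5),.077) for p in P])
    f=(q[0]+q[1])/2;c=(q[2]+q[3])/2
    print(n,q[:,:2].round(4).tolist(),"cap",c.round(4),"foot",f.round(4),"len",np.linalg.norm(f-c),"wid",np.linalg.norm(q[0]-q[1]),np.linalg.norm(q[2]-q[3]),"yaw",np.degrees(np.arctan2(*(f-c)[[1,0]])))
E
```

```text
top [[0.5868, 0.0928], [0.5337, 0.1148], [0.5372, -0.0257], [0.4829, -0.0053]] cap [ 0.5101 -0.0155  0.077 ] foot [0.5603 0.1038 0.077 ] len 0.12942468370700225 wid 0.05747026867781918 0.058018133478800936 yaw 67.17100845506376
scene [[0.5886, 0.09], [0.538, 0.1169], [0.5347, -0.0265], [0.4835, -0.0008]] cap [ 0.5091 -0.0136  0.077 ] foot [0.5633 0.1035 0.077 ] len 0.129046540442929 wid 0.05739463782739187 0.057291972297874395 yaw 65.15665446878185
```

```bash
python3 - <<'E'
from h import *
from workcell import monitor
from scipy.spatial.transform import Rotation as R
s=monitor.sense(); p=s["tcp_pos"]
yaw=66.2; d=np.array([np.cos(np.radians(yaw)),np.sin(np.radians(yaw)),0])
cap=np.array([.5096,-.0146,.077])
rot=R.from_rotvec(np.radians(10)*np.array([d[1],-d[0],0]))*R.from_rotvec([0,0,np.radians(yaw-(90+s["orientation"][2]))])
print("rotvec",rot.as_rotvec())
t=cap+.024*d; t[2]=.14
print("target",t,"shift mm",(t-p)*1e3,"d",d)
for u in [(155,197),(470,190),(468,240)]: print(onz("top",u,0).round(3))
E
```

```text
rotvec [ 0.16364668 -0.06096349 -0.11726906]
target [0.51928509 0.00735903 0.14      ] shift mm [ 335.98106119 -589.99079324  -90.88105369] d [0.4035453  0.91495967 0.        ]
[0.61  0.426 0.   ]
[ 0.632 -0.428  0.   ]
[ 0.495 -0.417  0.   ]
```

```bash
python3 -m creep '[0,0,20,0,0,0, 67,-118,20,0.03,-0.01,-0.02, 134,-236,20,0.06,-0.02,-0.04, 202,-354,10,0.10,-0.04,-0.07, 269,-472,0,0.13,-0.05,-0.09, 336,-590,0,0.164,-0.061,-0.117, 336,-590,0,0.164,-0.061,-0.117, 336,-590,0,0.164,-0.061,-0.117, 336,-590,0,0.164,-0.061,-0.117, 336,-590,0,0.164,-0.061,-0.117, 336,-590,0,0.164,-0.061,-0.117, 336,-590,0,0.164,-0.061,-0.117, 336,-590,0,0.164,-0.061,-0.117, 336,-590,0,0.164,-0.061,-0.117, 336,-590,0,0.164,-0.061,-0.117, 336,-590,-50,0.164,-0.061,-0.117, 336,-590,-90,0.164,-0.061,-0.117, 336,-590,-90,0.164,-0.061,-0.117, 336,-590,-90,0.164,-0.061,-0.117, 336,-590,-90,0.164,-0.061,-0.117]' 1; python3 - <<'E'
from h import *
from workcell import monitor
from scipy.spatial.transform import Rotation as R
import cv2
s=monitor.sense(); print(s["tcp_pos"],s["orientation"],s["finger_gap"],s["force"])
im=eyes.camera("wrist");cv2.imwrite("pics/w1.png",im[:,:,::-1])
im=eyes.camera("scene");cv2.imwrite("pics/s1.png",cv2.resize(im[150:330,220:460,::-1],None,fx=3.3,fy=3.3))
print(R.from_euler('xyz',s["orientation"],degrees=True).as_matrix().round(3))
E
```

```text
time_s: 2.15
tcp_pos: [0.5202, 0.0074, 0.1428]
orientation: [-80.0, -0.1, -23.8]
force: [0.6, 0.3, 0.6]
finger_gap: 0.003
[0.52018124 0.00744084 0.1427543 ] [-79.98824613  -0.13690366 -23.75890589] 0.0025381498362324526 [0.59302099 0.26596514 0.57389736]
[[ 0.915  0.072  0.396]
 [-0.403  0.158  0.901]
 [ 0.002 -0.985  0.174]]
```

View pics/w1.png

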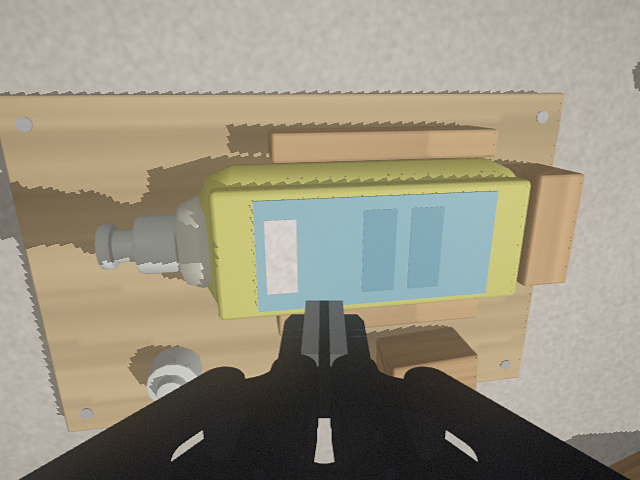

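View pics/s1.png

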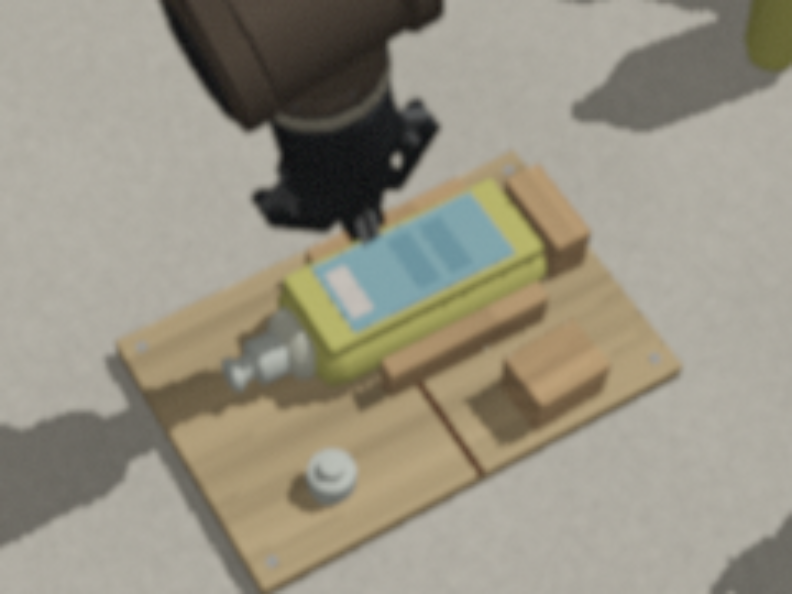

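The wrist view shows label corners at about (253,201) and (260,311) at the cap, and (497,192) and (490,293) at the foot. The shut tips are at (305–343, 300), so about 14 mm thick. I'll refine the label pose from this view.

```bash
python3 - <<'E'
from h import *
from workcell import monitor
from scipy.spatial.transform import Rotation as R
s=monitor.sense(); T=np.eye(4);T[:3,:3]=R.from_euler('xyz',s["orientation"],degrees=True).as_matrix();T[:3,3]=s["tcp_pos"]
T=T@eyes.calibration("wrist")["hand_eye"]
q=np.array([onz("wrist",u,.0765,T) for u in [(253,201),(260,311),(497,192),(490,293)]])
c=(q[0]+q[1])/2;f=(q[2]+q[3])/2;v=f-c
print(q.round(4),c,f,np.linalg.norm(v),np.linalg.norm(q[0]-q[1]),np.linalg.norm(q[2]-q[3]),np.degrees(np.arctan2(v[1],v[0])))
d=v/np.linalg.norm(v);r=s["tcp_pos"]-c;print("tcp along",r@d,"across",d[0]*r[1]-d[1]*r[0],s["time_s"])
E
```

```text
[[ 0.4815 -0.0021  0.0765]
 [ 0.5363 -0.0254  0.0765]
 [ 0.5337  0.1158  0.0765]
 [ 0.5898  0.0952  0.0765]] [ 0.50889421 -0.01372807  0.0765    ] [0.56171238 0.10549133 0.0765    ] 0.13039565033479358 0.05953934267462293 0.05975187026074134 66.10506011783102
tcp along 0.023885043414961133 across -0.001619098705782751 2.25
```

```bash
python3 -m creep '[-3,-5,-20,0,0,0, -3,-5,-40,0,0,0, -3,-5,-55,0,0,0, -3,-5,-58,0,0,0, -3,-5,-58,0,0,0, -3,-5,-58,0,0,0, -3,-5,-58,0,0,0]'; python3 -c "
from workcell import monitor
print(monitor.sense())"
```

```text
time_s: 2.95
tcp_pos: [0.5175, 0.0025, 0.0857]
orientation: [-80.0, -0.3, -23.7]
force: [-0.1, -1.1, 0.6]
finger_gap: 0.002
{'time_s': 2.95, 'joint_pos': array([-11.90983341,  30.74458198, 115.01562456,  18.0418171 ,
        33.21819376, -93.22817082]), 'qvel': array([-0.04017856,  0.2219993 ,  0.14712651,  0.19911074, -0.2453602 ,
       -0.14130917]), 'joint_efforts': array([ 1.85679215e-03, -5.34432900e+01, -1.49712753e+01,  2.80632321e-01,
        2.87314405e-02,  6.41984065e-03]), 'tcp_pos': array([0.51748083, 0.00245875, 0.08571628]), 'orientation': array([-79.96289766,  -0.25818572, -23.74803469]), 'force': array([-0.05715083, -1.10129398,  0.55389825]), 'wrist_torque': array([-0.11816757,  0.03214102, -0.00619698]), 'finger_gap': 0.0017745129695998034}
```

```bash
python3 -m creep '[0,0,-3,0,0,0, 0,0,-5,0,0,0, 0,0,-7,0,0,0, 0,0,-7,0,0,0, 0,0,-7,0,0,0]'; python3 -m creep '[0,0,-1,0,0,0, 0,0,-1,0,0,0, 0,0,-1,0,0,0]'; python3 -m creep '[0,0,-1,0,0,0, 0,0,-1,0,0,0, 0,0,-1,0,0,0]'
```

```text
time_s: 3.45
tcp_pos: [0.5174, 0.0024, 0.0786]
orientation: [-80.0, -0.2, -23.7]
force: [0.2, 0.4, -0.6]
finger_gap: -0.001
time_s: 3.75
tcp_pos: [0.5174, 0.0025, 0.0776]
orientation: [-80.0, -0.2, -23.7]
force: [-0.3, 0.1, -0.2]
finger_gap: -0.005
time_s: 4.05
tcp_pos: [0.5175, 0.0024, 0.0766]
orientation: [-80.0, -0.2, -23.7]
force: [0.3, -0.2, 0.2]
finger_gap: 0.003
```

```bash
for i in 1; do python3 -m creep '[0,0,-1,0,0,0, 0,0,-1,0,0,0, 0,0,-1,0,0,0]'; done; python3 -m creep '[0,0,-1,0,0,0, 0,0,-1,0,0,0, 0,0,-1,0,0,0]' ; python3 - <<'E'
from workcell import eyes,monitor
import cv2
im=eyes.camera("wrist");cv2.imwrite("pics/w2.png",im[:,:,::-1])
im=eyes.camera("scene");cv2.imwrite("pics/s2.png",cv2.resize(im[190:280,280:400,::-1],None,fx=6,fy=6))
E
```

```text
time_s: 4.35
tcp_pos: [0.5175, 0.0024, 0.0756]
orientation: [-80.0, -0.2, -23.8]
force: [0.1, -0.7, 1.5]
finger_gap: -0.001
time_s: 4.65
tcp_pos: [0.5175, 0.0024, 0.0747]
orientation: [-80.0, -0.2, -23.7]
force: [-1.3, -0.1, 1.2]
finger_gap: 0.004
```

View pics/w2.png

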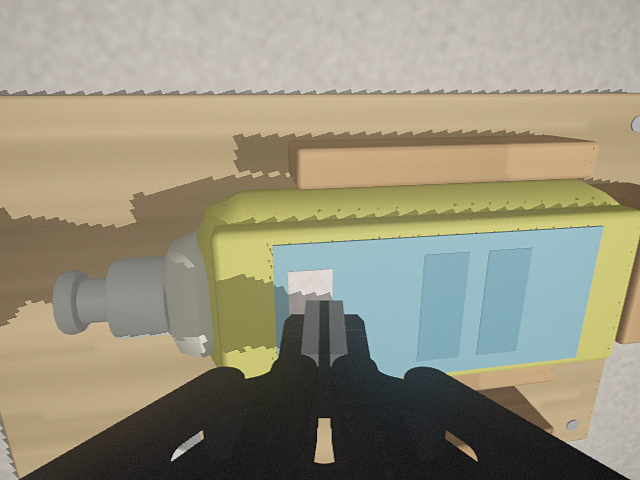

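View pics/s2.png

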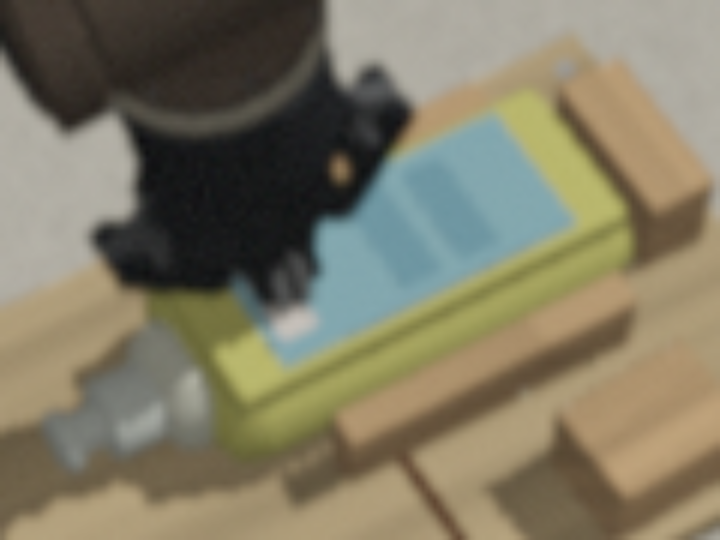

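The tip shadow meets the tips on the printed field, so they are at or near contact. I'll average the force over several readings.

```bash
cat > avg.py <<'E'
from workcell import eyes,monitor
import numpy as np
F=[]
for _ in range(12): eyes.camera("wrist"); F.append(monitor.sense()["force"])
s=monitor.sense();print(s["time_s"],s["tcp_pos"].round(4),np.mean(F,0).round(2),(np.std(F,0)/12**.5).round(2))
E
python3 avg.py; python3 -m creep '[0,0,-1,0,0,0, 0,0,-2,0,0,0, 0,0,-2,0,0,0]'; python3 avg.py
```

```text
5.35 [0.5175 0.0024 0.0746] [-0.18 -0.12  2.28] [0.16 0.17 0.07]
time_s: 5.65
tcp_pos: [0.5175, 0.0024, 0.0726]
orientation: [-80.0, -0.2, -23.8]
force: [0.1, -0.4, 3.8]
finger_gap: -0.003
6.25 [0.5175 0.0024 0.0726] [-0.59 -0.33  4.11] [0.18 0.08 0.17]
```

Contact is confirmed at about 4 N, rising about 1 N per mm. Now I'll stroke with the press eased by 1 mm.

```bash
python3 -m creep '[1.6,3.7,0.5,0,0,0, 3.2,7.3,1,0,0,0, 4.9,11,1,0,0,0, 6.5,14.6,1,0,0,0, 8.1,18.3,1,0,0,0, 9.7,21.9,1,0,0,0, 11.3,25.6,1,0,0,0, 13,29.3,1,0,0,0, 14.6,32.9,1,0,0,0, 16.2,36.6,1,0,0,0, 17.8,40.2,1,0,0,0, 19.4,43.9,1,0,0,0, 21.1,47.5,1,0,0,0, 22.7,51.2,1,0,0,0, 22.7,51.2,1,0,0,0]'; python3 avg.py
```

```text
time_s: 7.75
tcp_pos: [0.5404, 0.0541, 0.0737]
orientation: [-80.0, -0.3, -23.7]
force: [0.5, 2.1, 2.5]
finger_gap: 0.003
8.35 [0.5402 0.0536 0.0737] [0.95 1.81 3.19] [0.19 0.11 0.11]
```

```bash
python3 -m creep '[1.6,3.7,0,0,0,0, 3.2,7.3,0,0,0,0, 4.9,11,0,0,0,0, 6.5,14.6,0,0,0,0, 8.1,18.3,0,0,0,0, 9.7,21.9,0,0,0,0, 11.3,25.6,0,0,0,0, 13,29.3,0,0,0,0, 14.6,32.9,0,0,0,0, 16.2,36.6,0,0,0,0, 17.8,40.2,0,0,0,0, 19.4,43.9,0,0,0,0, 21.1,47.5,0,0,0,0, 22.7,51.2,0,0,0,0, 22.7,51.2,0,0,0,0, 22.7,51.2,0,0,0,0]'; python3 avg.py;  python3 - <<'E'
from workcell import eyes,monitor
import cv2
im=eyes.camera("wrist");cv2.imwrite("pics/w3.png",im[:,:,::-1])
E
```

```text
time_s: 9.95
tcp_pos: [0.5632, 0.1052, 0.0737]
orientation: [-79.9, -0.3, -23.8]
force: [0.8, 3.5, 3.3]
finger_gap: -0.002
10.55 [0.563  0.1048 0.0737] [0.84 2.37 2.88] [0.15 0.16 0.14]
```

View pics/w3.png

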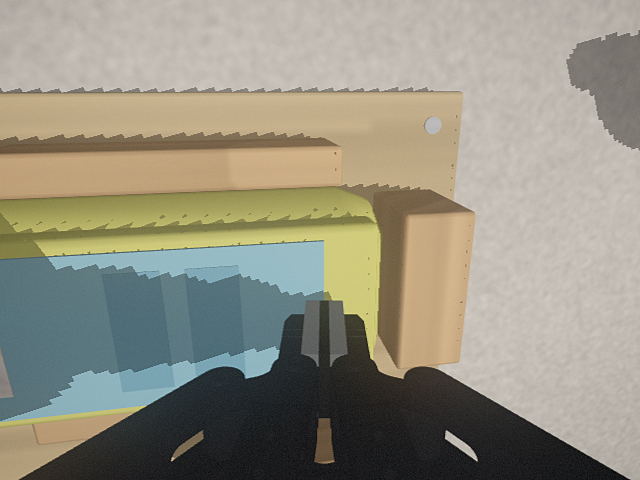

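The tips (305–343) straddle the label's foot edge (column 324), with the trailing edge on length 5. Now I'll lift straight up and clear.

```bash
python3 -m creep '[0,0,3,0,0,0, 0,0,10,0,0,0, 0,0,30,0,0,0, 0,0,60,0,0,0, 0,0,100,0,0,0, 0,0,140,0,0,0, 0,0,160,0,0,0, -40,60,160,0,0,0, -80,100,160,0,0,0, -120,150,160,0,0,0, -120,150,160,0,0,0, -120,150,160,0,0,0, -120,150,160,0,0,0, -120,150,160,0,0,0]'; python3 - <<'E'
from workcell import eyes,monitor
import cv2
im=eyes.camera("scene");cv2.imwrite("pics/s4.png",cv2.resize(im[190:340,250:430,::-1],None,fx=4,fy=4,interpolation=cv2.INTER_CUBIC))
im=eyes.camera("top");cv2.imwrite("pics/t4.png",im[:,:,::-1])
E
```

```text
time_s: 12.0
tcp_pos: [0.4435, 0.2542, 0.2338]
orientation: [-80.0, -0.3, -23.8]
force: [0.0, -0.8, -0.1]
finger_gap: -0.001
```

View pics/s4.png

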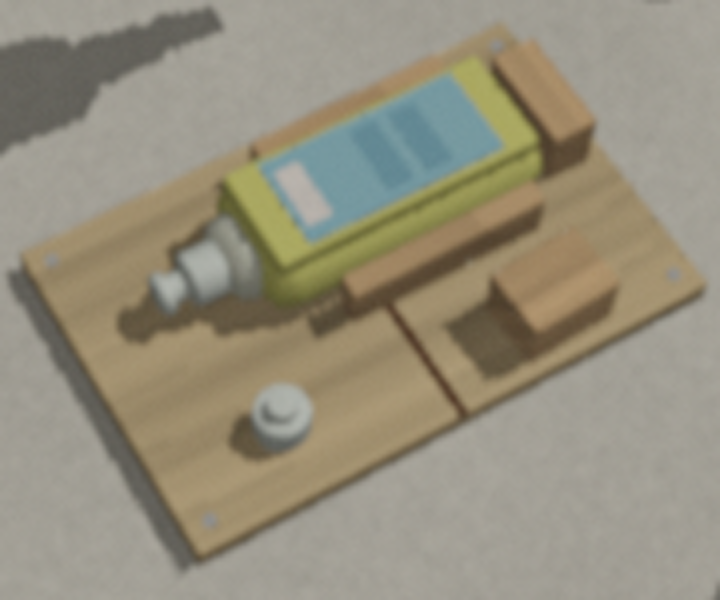

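View pics/t4.png

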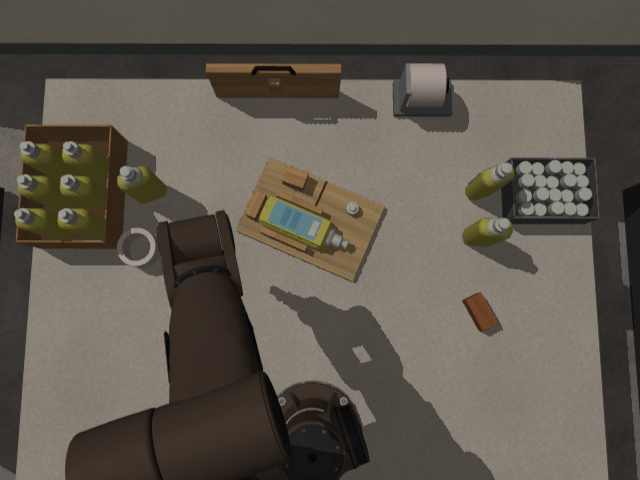

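The bottle's label corners are where they were: (260,165), (306,242), (455,76) and (502,150) in the same scene crop. All the bystanders are also unmoved, and the arm is clear.

```bash
python3 -c "
from workcell import workorder
print(workorder.close_job())"
```

```text
the job is handed in; nothing more can be done
None
```

I stroked the label with the fingers shut and leaned back 10°, from about 11 mm inside the cap end to about 123 mm along the 130 mm label. I never lifted off on the way. The job was handed in after about 12 s of the 40 s allowed.

- **Force:** the wrist force was about 4 N at touchdown. I then eased the height by 1 mm, and it read about 3 N at mid-label and at the foot end. I measured it only at those pauses, not while moving, and single readings scatter by about 1 N.
- **Pauses:** the hand stood still on the label twice, for about 0.6 s each, at mid-label and at the foot end. The averaged force showed it stayed in contact both times.
- **Side force:** at both pauses there was a sideways force of 2 to 2.5 N pointing along the stroke. I put this down to the arm settling back after a small overshoot, but did not check it.
- **Label lengths:** I worked out which length was being pressed from the measured position and the thickness of the fingertips (about 14 mm). There was no direct contact reading for each length.
- **After lifting:** in the scene picture the bottle and its label are at the same pixel positions as at the start. In the top picture everything else looks unmoved, and the hand is clear at 0.23 m height with no force on it.

The hand-in reported no verdict.

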